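# Lay a stepped shaft in a tilting V-rest for a run-out check

## Robot

A 6-joint arm with a two-finger parallel gripper is mounted at the origin on the work surface; the furniture and walls round the work are solid. World frame = base frame: x ahead of the robot, y to its left, z up, the work surface at z = 0. Lengths are in m, angles in rad, forces in N, time in s.
With the tool pointing down it reaches from about 0.35 to 0.775 m from the base axis. Payload 5.5 kg.
Tool frame: the origin (TCP) lies on the centre line of the jaws, within the pads' length; the fingertips stand 25 mm ahead of it and the grasp point (between the pads) lies 6 mm ahead of it (ctrl.tcp_to_tips is the distance from the TCP to the fingertips, in m); y points along the fingers, z is the direction in which the jaws open and shut, and the axes are right-handed (so a half turn about y gives the same grasp; the last joint's range is limited). The gripper opens to 85 mm and grips with 20 to 120 N. Pads are 22 mm wide; open, the fingers measure 114 mm over their backs; the gripper's body (76 mm by 85 mm) begins 54 mm behind the grasp point. The pads swing forward as they close: fully open they stand 13 mm farther back than shut.
Start: joints at [1.041, 0.313, 0.046, 1.304, 0, 1.431], TCP at [0.219, 0.532, 0.256] pointing down, gripper open.
Joint ranges: [-2.76, 2.76], [-0.86, 1.69], [-1.03, 1.26], [-2.2, 2.34], [-1.47, 1.5], [-3.14, 3.14]. Speed limits (rad/s): [2.57, 2.57, 3.14, 3.14, 3.14, 3.14].

## Interface

Orientations are given as a unit quaternion [x, y, z, w].
In Python, from workcell import ctrl gives the robot as it stands.
- The arm moves only by the tool apply_moves, never from a script. Its argument "motion" is a list of rows, each a list of 7 numbers: the closure, from 0 (fully open) to 1 (shut), then the shift along the tool's x, y, z in cm, then the turn, a rotation vector about the tool's x, y, z in degrees. In form: [[fingers, x, y, z, wx, wy, wz], ...]. A call has 1 to 20 rows; each row shifts and turns the pose as measured when the row begins, along the tool's axes as they then stand; what a row does not reach is not made up. A row lasts 1/10 s, in which the tool goes at most 50 mm and 8.59 degrees, less where a joint would pass 70% of its speed; a pose out of reach is approached as far as the arm can. A call with a gripper value outside its range is refused whole. The fingers move at their own pace and stop on an object; "newtons" is the grip in N (left out, the last holds). Time passes only in rows, so rows that do not move let the fingers close. It gives the time, the measured TCP pose, the force and the opening at its end, in the units of the state.
- ctrl.observe(): the state, without advancing time (a new reading comes with each control period).
- ctrl.get_image(name): name is "side" or "top" or "wrist"; returns the picture (384x512x3 uint8, red, green, blue); there is no depth.
- ctrl.get_calibration(name): a dict with "intrinsics" (3x3 intrinsics, pixels), "k1" (the pictures are not rectified: a ray, as slopes to the right and down, at radius r is drawn at 1 + k1 r^2 times it, then the intrinsics apply), "rvec" (rotation vector, rad) and "tvec" (3), from world to camera coordinates, as OpenCV has them; the wrist camera has in their place "T_tool_cam" (4x4, takes a point from camera to tool coordinates, whose origin is the TCP and whose axes are the tool frame's). Camera axes: x right, y down, z forward; pixel columns grow to the right and rows downward; lengths in m; the calibration is good to about 2 mm. A picture is of the moment at which its call begins: read the wrist's pose just before it. get_calibration takes no time and is no camera call.
- ctrl.sign_off(): hands the job in, once; it reports no verdict.
Trained networks look in the newest picture that a camera, given by its name, has taken for a name from the list of things; names that differ only in an ending like _2 or _b are one class to them, and where a whole thing is asked for, a point or a joint stands for the part that bears it (a point fixed in the world has none). Each returns a list of dicts, best first, with "score" (0 to 1); they miss things now and then, are a little off and sometimes report something else, mostly with a low value. They report only what shows in the picture. A call takes as long as a camera call. They do not tell look-alikes from the thing itself.
- ctrl.regions_of(camera, target): "pixels" (384x512 bool, what is visible of it) and "centre" ([column, row] in pixels, amid what is visible of it).
The state is a dict: "time_s": time; "joint_positions": joint angles; "dq": joint speeds; "effort": joint torques, N m; "eef_pos": TCP position; "tcp_rot": TCP orientation; "force": force on the tool from outside, world axes, zero at the start; "ft_torque": the same for the moment, N m; "grip_width": finger opening in m.
Only numpy, scipy, OpenCV 4.12 (cv2) and the standard library are available. Lean on these libraries where they do the work, as an engineer would, in place of code of your own. Each camera call takes 0.05 s, during which the arm holds its last target. There are 200 camera calls.

## Task

Lay the stepped steel shaft that stands on the desk into the two V saddles of the sloping V-rest, thin foot end downhill, and push it gently down the slope until you feel its foot bear on the end stop; leave it lying there, seated in both saddles and touching the stop. Leave the rest's slope and its stop set as they are, and do not disturb the loose gear and the cone-shaped plug nearby.

Things in the scene. Friction and masses are not known exactly. Their poses are not given: they have to be found in the camera images.
- shaft: Plain grey stepped steel shaft, 95 mm tall, 0.2 kg, standing on its thin foot at the start. Origin: centre of the foot's end face; z along the shaft, foot to head. Along z: foot 16 mm diameter from 0 to 19 mm, body 24 mm from 19 to 54, collar 32 mm from 54 to 71, head 20 mm from 71 to 95. Round: turning about z does not matter.
- shaft_collar (a point): Centre of the shaft's collar, on its axis 62.5 mm from the foot face. The collar (32 mm diameter, 17 mm long) is the widest part and good to grip: on the rest it hangs free between the saddles.
- v_rest: Fixed base of the dark steel V-rest: plate 160 x 74 x 10 mm with two cheeks 62 mm high near its low, robot-side end (with knobs up to 32 mm either side of the middle). Origin: centre of its underside; x is horizontal, in the uphill direction of the slope, roughly away from the robot; z up.
- v_beam: Sloping steel beam of the V-rest, 22 mm wide, clamped at 26 to 38 degrees. Origin: its pivot, 55 mm in -x and 50 mm above the base's origin; x points up the slope, y across, z out of it. A shaft seated in both saddles has its axis on y = 0, z = 30 mm of this frame. Its saddles leave 35 mm between them for the collar.
- saddle_low (a point): Mid-length of the lower V saddle (90 degree V, 16 mm long, 27 mm wide, from beam x = 54 to 70 mm, top at beam z = 24 mm), on the seated shaft's axis line. It takes the shaft's 24 mm body.
- saddle_high (a point): Mid-length of the upper V saddle (90 degree V, 7 mm long, 27 mm wide, from beam x = 105 to 112 mm, top at beam z = 27 mm), on the seated shaft's axis line. It takes the shaft's 20 mm head. Come in along the beam's z with the foot 3 to 7 mm uphill of the stop, so that the collar clears this saddle.
- v_stop: End stop at the low end of the beam: dark steel plate 22 mm wide, its face looks up the slope, from 24 mm below to 10 mm above the shaft's axis; clamped at beam x = 20 to 26 mm. Origin: centre of contact on its face, on the seated shaft's axis line; axes parallel to the beam's. The shaft's origin should end here.
- spur_gear: Bystander: dark spur gear, 54 mm diameter, 20 mm tall, lying flat. Origin: centre of its underside.
- taper_plug: Bystander: grey blunt steel cone, 42 mm diameter at its foot, 36 mm tall, standing. Origin: centre of its underside.
Not all that is in view belongs to the job. Several things have the shape of the shaft; the one meant has the colours described above.

How it is judged:
By the outcome, as a careful person would: the job done as asked, in the order asked, and still so for the second after the job is handed in, with the robot touching nothing.
It also fails if it takes over 35 s, if anything falls off the work surface, if the arm or the gripper's body presses on something with over 40 N, if the wrist force passes 120 N, or if a joint passes its speed limit or range.

## Working session

There is one attempt and no reset: what is moved stays moved. The work goes in short steps, Python scripts to look and compute and a tool call to move; the robot and the scene stay as the last step left them, time stands still between calls to the robot, and variables do not carry over. Pictures are saved under pics/ and viewed, about 8 in all and at most 12, crops included, and the job is handed in when it is done.

Besides the shell and the picture viewer there is one more tool, called after "Call:" by a JSON object that holds its "fn" and its "kwargs". apply_moves: Moves the arm, as the interface text tells. Its arguments: {"type":"object","properties":{"motion":{"type":"array","items":{"type":"array","items":{"type":"number"}}},"newtons":{"type":"number"}},"required":["motion"]}

```bash
mkdir -p pics; ls
cat > h.py <<'E'
import numpy as np, cv2
from scipy.spatial.transform import Rotation as R
from workcell import ctrl
def cam(name, st=None):
    c=ctrl.get_calibration(name); K=np.array(c["intrinsics"])
    if "T_tool_cam" in c:
        st=st or ctrl.observe(); T=np.eye(4); T[:3,:3]=R.from_quat(st["tcp_rot"]).as_matrix(); T[:3,3]=st["eef_pos"]
        M=np.linalg.inv(T@np.array(c["T_tool_cam"]))
    else:
        M=np.eye(4); M[:3,:3]=R.from_rotvec(np.ravel(c["rvec"])).as_matrix(); M[:3,3]=np.ravel(c["tvec"])
    return K,float(c["k1"]),M
def proj(cm,P):
    K,k,M=cm; p=np.atleast_2d(P)@M[:3,:3].T+M[:3,3]; s=p[:,:2]/p[:,2:]
    s=s*(1+k*(s**2).sum(1,keepdims=True)); return s*[K[0,0],K[1,1]]+[K[0,2],K[1,2]]
def ray(cm,uv):
    K,k,M=cm; d=(np.array(uv,float)-[K[0,2],K[1,2]])/[K[0,0],K[1,1]]; s=d.copy()
    for _ in range(30): s=d/(1+k*(s@s))
    v=M[:3,:3].T@np.r_[s,1]; return -M[:3,:3].T@M[:3,3], v/np.linalg.norm(v)
def onz(cm,uv,z):
    o,v=ray(cm,uv); return o+v*(z-o[2])/v[2]
def tri(obs):
    A=np.zeros((3,3));b=np.zeros(3)
    for cm,uv in obs:
        o,v=ray(cm,uv);P=np.eye(3)-np.outer(v,v);A+=P;b+=P@o
    return np.linalg.solve(A,b)
def save(n,im): cv2.imwrite(f"pics/{n}.png",im[:,:,::-1])
E
python3 - <<'E'
from h import *
print({k:v for k,v in ctrl.observe().items()})
for n in("side","top"):
    im=ctrl.get_image(n); save(n+"0",im); cm=cam(n)
    print(n, "campos",(-cm[2][:3,:3].T@cm[2][:3,3]).round(3), cm[0][0,0])
    for t in("shaft","v_rest","v_beam","v_stop","spur_gear","taper_plug"):
        for r in ctrl.regions_of(n,t): 
            print(t,round(r["score"],2),np.round(r["centre"],1),r["pixels"].sum(), onz(cm,r["centre"],.03).round(3))
E
```

```text
pics
{'time_s': 0.0, 'joint_positions': array([1.04140905e+00, 3.14034039e-01, 4.49867829e-02, 1.30357721e+00,
       1.67719652e-05, 1.43122341e+00]), 'dq': array([-0.00226268, -0.00034837, -0.00066046,  0.00012567, -0.00152541,
       -0.0019502 ]), 'effort': array([ 3.82471017e-04, -4.80624747e+01,  2.98535961e+01,  1.95807073e-02,
        2.11884117e-05, -2.66213313e-06]), 'eef_pos': array([0.21826958, 0.53147384, 0.25539287]), 'tcp_rot': array([ 0.69432646, -0.13716697,  0.13673141, -0.69310931]), 'force': array([ 0.31736015, -0.46301121, -0.49804953]), 'ft_torque': array([ 0.04515742, -0.00735249,  0.01635474]), 'grip_width': 0.08557114630163168}
side campos [ 0.421 -0.774  0.688] 391.4679089180861
shaft 0.84 [261.9 211.4] 315 [ 0.556 -0.084  0.03 ]
shaft 0.71 [242.  188.3] 283 [0.519 0.011 0.03 ]
v_rest 0.77 [210.3 180. ] 1440 [0.439 0.057 0.03 ]
v_beam 0.96 [217.1 160.7] 485 [0.465 0.142 0.03 ]
v_stop 0.56 [200.3 164.4] 87 [0.416 0.131 0.03 ]
spur_gear 0.6 [294.3 263.4] 360 [ 0.598 -0.255  0.03 ]
taper_plug 0.56 [250.7 295.1] 339 [ 0.493 -0.322  0.03 ]
top campos [ 0.435 -0.1    0.934] 377.62596845612086
shaft 0.62 [181. 221.] 567 [0.461 0.073 0.03 ]
shaft 0.57 [275.5 153.7] 155 [ 0.621 -0.157  0.03 ]
shaft 0.48 [219.  199.7] 164 [ 0.511 -0.018  0.03 ]
shaft 0.47 [262.  180.2] 138 [ 0.556 -0.123  0.03 ]
v_rest 0.58 [189.9 219.8] 2043 [0.463 0.052 0.03 ]
v_beam 0.79 [177.3 220.9] 556 [0.461 0.082 0.03 ]
spur_gear 0.62 [311.4 164.1] 321 [ 0.594 -0.243  0.03 ]
taper_plug 0.54 [336.  201.8] 231 [ 0.501 -0.3    0.03 ]
```

Run:
```python
import cv2,numpy as np
a=cv2.imread("pics/side0.png")[110:330,130:370];b=cv2.imread("pics/top0.png")[110:270,130:370]
cv2.imwrite("pics/v1.png",np.vstack([cv2.resize(x,None,fx=f,fy=f,interpolation=cv2.INTER_CUBIC) for x,f in((a,1.55),)]) if 0 else np.hstack([cv2.resize(a,(400,366*1)),cv2.resize(b,(400,267)) if 0 else cv2.copyMakeBorder(cv2.resize(b,(400,267)),0,99,0,0,0)]))
cv2.imwrite("pics/v1.png",cv2.resize(a,(650,596)))
cv2.imwrite("pics/v2.png",cv2.resize(b,(800,533)))
```

```text
(no output)
```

View pics/v1.png

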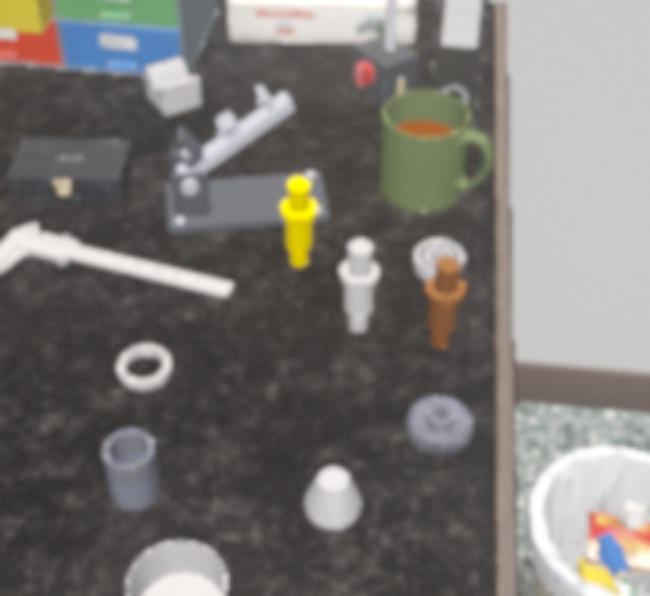

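View pics/v2.png

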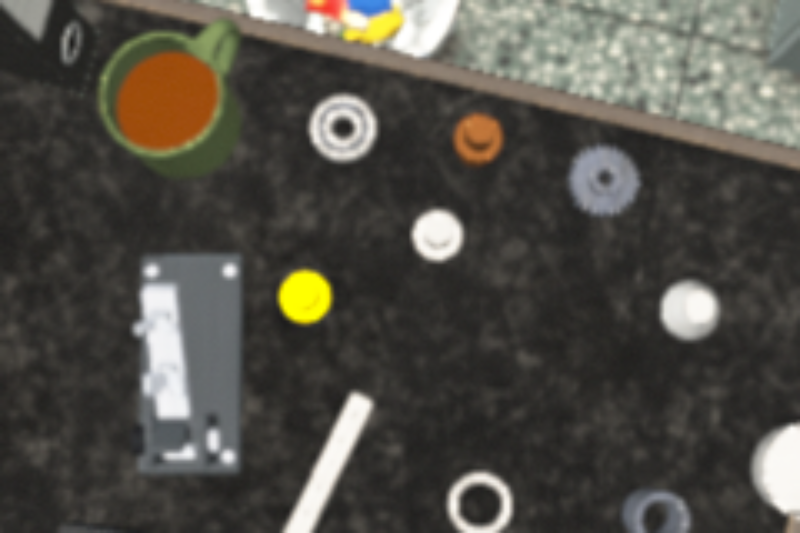

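The grey shaft is at side px (262,211) and top px (262,180). The yellow and orange ones are look-alikes. The rest is at the left in the top view, with uphill pointing up the image. Next I fit models to the masks.

```bash
cat >> h.py <<'E'
from scipy.optimize import minimize
def cylpts(segs,T):
    a=np.linspace(0,2*np.pi,32,endpoint=False); out=[]
    for z0,z1,r in segs:
        p=np.vstack([np.c_[r*np.cos(a),r*np.sin(a),0*a+z] for z in(z0,z1)]); out.append(p@T[:3,:3].T+T[:3,3])
    return out
SH=[(0,.019,.008),(.019,.054,.012),(.054,.071,.016),(.071,.095,.010)]
def boxpts(lo,hi,T):
    p=np.array([[x,y,z] for x in(lo[0],hi[0]) for y in(lo[1],hi[1]) for z in(lo[2],hi[2])]); return p@T[:3,:3].T+T[:3,3]
def mask(cm,parts):
    S=4; m=np.zeros((384*S,512*S),np.uint8)
    for p in parts:
        h=cv2.convexHull((proj(cm,p)*S+S/2).astype(np.float32)); cv2.fillConvexPoly(m,h.astype(np.int32),1)
    return cv2.resize(m.astype(np.float32),(512,384),interpolation=cv2.INTER_AREA)
def Tf(x,y,z,yaw=0,pitch=0):
    T=np.eye(4); T[:3,:3]=R.from_euler("ZY",[yaw,-pitch]).as_matrix(); T[:3,3]=[x,y,z]; return T
def beamT(b,ang): # b=(x,y,yaw) of rest
    return Tf(b[0],b[1],0,b[2])@Tf(-.055,0,.05,0,ang)
E
python3 - <<'E'
from h import *
import pickle
reg={}
for n in("side","top"):
    ctrl.get_image(n)
    reg[n]={t:ctrl.regions_of(n,t) for t in("shaft","v_rest","v_beam","v_stop")}
    for t in("v_rest","v_beam","v_stop"):
        reg[n][t]=[(r["score"],r["centre"],r["pixels"]) for r in reg[n][t]]
    reg[n]["shaft"]=[(r["score"],r["centre"],r["pixels"]) for r in reg[n]["shaft"]]
pickle.dump(reg,open("reg.pkl","wb"))
cms={n:cam(n) for n in reg}
def near(n,t,c): 
    l=[r for r in reg[n][t] if np.hypot(*(np.array(r[1])-c))<6]; return l[0][2] if l else None
ms={n:near(n,"shaft",c) for n,c in(("side",(262,211)),("top",(262,180)))}
def cost(p,views):
    return sum(1-np.minimum(mask(cms[n],cylpts(SH,Tf(p[0],p[1],0))),ms[n]).sum()/np.maximum(mask(cms[n],cylpts(SH,Tf(p[0],p[1],0))),ms[n]).sum() for n in views)
for v in(["side","top"],["side"],["top"]):
    if any(ms[n] is None for n in v): print("missing",v); continue
    r=min((minimize(cost,x0,(v,),method="Nelder-Mead",options=dict(initial_simplex=np.array(x0)+[[0,0],[.01,0],[0,.01]])) for x0 in([.54,-.12],[.54,-.10])),key=lambda r:r.fun); print(v,r.x.round(4),r.fun)
# rest: image-level corners of plate top from mask
for n in reg:
    for t in("v_rest","v_beam","v_stop"):
        for s,c,p in reg[n][t]:
            hull=cv2.convexHull(np.argwhere(p)[:,::-1].astype(np.int32)); ap=cv2.approxPolyDP(hull,3,True)[:,0]
            print(n,t,round(s,2),ap.tolist())
            if t=="v_rest": print([onz(cms[n],q,.01)[:2].round(3).tolist() for q in ap])
E
```

```text
['side', 'top'] [ 0.5504 -0.1172] 0.2876553535461426
['side'] [ 0.5502 -0.1149] 0.09664428234100342
['top'] [ 0.5516 -0.1178] 0.16380298137664795
side v_rest 0.88 [[250, 189], [195, 195], [193, 167], [198, 158], [227, 143], [234, 144]]
[[0.543, 0.029], [0.395, 0.024], [0.395, 0.149], [0.411, 0.191], [0.504, 0.26], [0.525, 0.252]]
side v_beam 0.88 [[236, 146], [234, 152], [208, 171], [196, 171], [196, 157], [226, 142]]
top v_rest 0.59 [[201, 187], [201, 250], [173, 251], [172, 188]]
[[0.544, 0.028], [0.39, 0.028], [0.389, 0.097], [0.543, 0.1]]
top v_beam 0.9 [[185, 246], [176, 244], [171, 209], [174, 196], [183, 199], [188, 240]]
top v_stop 0.27 [[345, 205], [335, 211], [329, 200], [338, 195]]
```

```bash
cat >> h.py <<'E'
def toolR(d,zax):
    y=np.array(d,float)/np.linalg.norm(d); z=np.array(zax,float); z-=y*(z@y); z/=np.linalg.norm(z); return np.c_[np.cross(y,z),y,z]
def plan(pos,Rm,n=None):
    st=ctrl.observe(); R0=R.from_quat(st["tcp_rot"]); p0=np.array(st["eef_pos"]); best=None
    for flip in(0,1):
        Rt=R.from_matrix(Rm)*R.from_rotvec([0,np.pi*flip,0]); w=(R0.inv()*Rt).as_rotvec(degrees=True)
        if best is None or np.linalg.norm(w)<np.linalg.norm(best): best=w
    dp=np.array(pos)-p0; n=n or int(np.ceil(max(np.linalg.norm(dp)/.045,np.linalg.norm(best)/8,1)))
    print("n",n,"dp",(dp*100).round(2),"w",best.round(1),"j",np.round(st["joint_positions"],2),"t",round(st["time_s"],2))
    for i in range(n):
        Ri=R0*R.from_rotvec(best*i/n,degrees=True)
        print((Ri.inv().apply(dp/n)*100).round(2).tolist(),(best/n).round(2).tolist())
E
python3 - <<'E'
from h import *
st=ctrl.observe(); print(R.from_quat(st["tcp_rot"]).as_matrix().round(3))
c=ctrl.get_calibration("wrist"); print(np.round(c["T_tool_cam"],3)); print(np.round(c["intrinsics"],0),ctrl.tcp_to_tips)
# look pose: tool down, tool z along +-y
Rm=toolR([0,0,-1],[0,1,0]); print(Rm)
plan([.42,.07,.34],Rm)
E
```

```text
[[ 0.925  0.     0.38 ]
 [-0.38   0.     0.925]
 [-0.    -1.     0.   ]]
[[ 0.     0.959  0.283 -0.073]
 [-0.    -0.283  0.959 -0.118]
 [ 1.    -0.     0.     0.001]
 [ 0.     0.     0.     1.   ]]
[[312.   0. 252.]
 [  0. 312. 193.]
 [  0.   0.   1.]] 0.025
[[ 1.  0.  0.]
 [-0.  0.  1.]
 [ 0. -1.  0.]]
n 12 dp [ 20.15 -46.19   8.37] w [ -0.  -22.3   0. ] j [1.04 0.31 0.05 1.3  0.   1.43] t 1.2
[3.02, -0.7, -2.92] [-0.0, -1.86, 0.0]
[2.92, -0.7, -3.02] [-0.0, -1.86, 0.0]
[2.82, -0.7, -3.11] [-0.0, -1.86, 0.0]
[2.72, -0.7, -3.2] [-0.0, -1.86, 0.0]
[2.61, -0.7, -3.29] [-0.0, -1.86, 0.0]
[2.5, -0.7, -3.37] [-0.0, -1.86, 0.0]
[2.39, -0.7, -3.45] [-0.0, -1.86, 0.0]
[2.28, -0.7, -3.53] [-0.0, -1.86, 0.0]
[2.16, -0.7, -3.6] [-0.0, -1.86, 0.0]
[2.05, -0.7, -3.67] [-0.0, -1.86, 0.0]
[1.93, -0.7, -3.73] [-0.0, -1.86, 0.0]
[1.8, -0.7, -3.79] [-0.0, -1.86, 0.0]
```

Call:
{"fn": "apply_moves", "kwargs": {"motion": [[0,3.02,-0.7,-2.92,0,-1.86,0],[0,2.92,-0.7,-3.02,0,-1.86,0],[0,2.82,-0.7,-3.11,0,-1.86,0],[0,2.72,-0.7,-3.2,0,-1.86,0],[0,2.61,-0.7,-3.29,0,-1.86,0],[0,2.5,-0.7,-3.37,0,-1.86,0],[0,2.39,-0.7,-3.45,0,-1.86,0],[0,2.28,-0.7,-3.53,0,-1.86,0],[0,2.16,-0.7,-3.6,0,-1.86,0],[0,2.05,-0.7,-3.67,0,-1.86,0],[0,1.93,-0.7,-3.73,0,-1.86,0],[0,1.8,-0.7,-3.79,0,-1.86,0],[0,0,0,0,0,0,0]]}}

```text
time_s: 2.5
eef_pos: [0.4316, 0.0558, 0.3437]
tcp_rot: [0.707, 0.011, -0.005, -0.707]
force: [-0.8, 0.8, 0.5]
grip_width: 0.0856
```

Run:
```python
from h import *
import pickle
st=ctrl.observe(); im=ctrl.get_image("wrist"); cm=cam("wrist",st); save("w1",im)
print(st["eef_pos"].round(4),R.from_quat(st["tcp_rot"]).as_matrix().round(3).tolist(),st["time_s"])
out={}
for t in("v_rest","v_beam","v_stop","saddle_low","saddle_high"):
    out[t]=[(r["score"],r["centre"],r["pixels"]) for r in ctrl.regions_of("wrist",t)]
    for s,c,p in out[t]: print(t,round(s,2),np.round(c,1),p.sum())
pickle.dump((cm,out),open("w1.pkl","wb"))
# overlay
b=(.467,.0635,0.)
big=cv2.resize(im,None,fx=1.5,fy=1.5)[:,:,::-1].copy()
def draw(p,col):
    for q in proj(cm,p): cv2.circle(big,tuple(int(v*1.5) for v in q),3,col,-1)
draw(boxpts((-.08,-.037,0),(.08,.037,.01),Tf(*b[:2],0,b[2])),(0,0,255))
for ang,col in((26,(0,255,0)),(32,(255,255,0)),(38,(255,0,255))):
    T=beamT(b,np.radians(ang)); draw(np.array([[x,y,z] for x,z in((.054,.024),(.07,.024),(.105,.027),(.112,.027)) for y in(-.0135,.0135)])@T[:3,:3].T+T[:3,3],col)
cv2.imwrite("pics/w1o.png",big)
```

```text
[0.4316 0.0558 0.3437] [[1.0, 0.008, -0.022], [0.022, -0.0, 1.0], [0.008, -1.0, -0.0]] 2.5
v_rest 0.78 [259.8 166.3] 5523
v_beam 0.57 [260. 182.] 2042
v_stop 0.87 [262.9 144.8] 316
saddle_low 0.76 [260.6 180.3] 2016
saddle_high 0.57 [259.5 181.8] 1968
```

View pics/w1o.png

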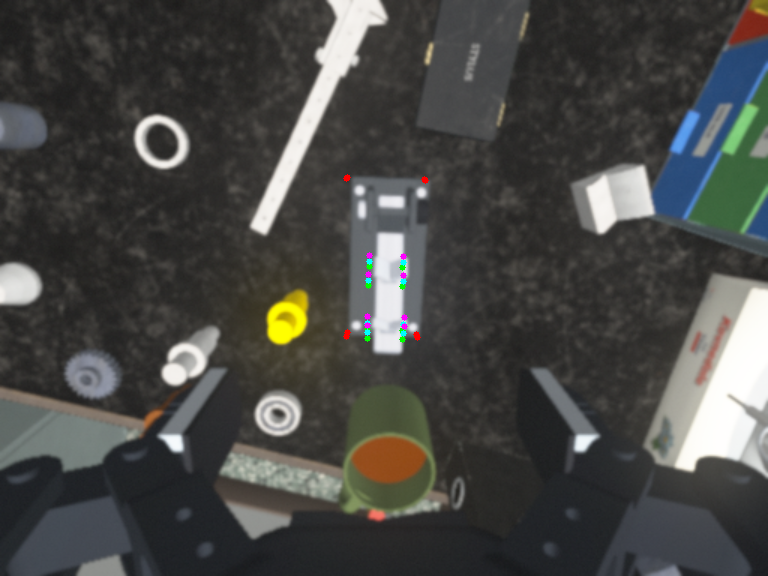

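The rest is aligned with x within about a degree, and its plate lies about 4 mm right of my first guess. Next I take a composite zoom to mark points for the joint fit.

Run:
```python
import cv2,numpy as np
w=cv2.imread("pics/w1.png")[112:242,225:291];s=cv2.imread("pics/side0.png")[135:203,185:257]
w=cv2.resize(w,None,fx=4.5,fy=4.5,interpolation=cv2.INTER_CUBIC);s=cv2.resize(s,None,fx=6.5,fy=6.5,interpolation=cv2.INTER_CUBIC)
c=np.zeros((590,770,3),np.uint8);c[:w.shape[0],:w.shape[1]]=w;c[:s.shape[0],300:300+s.shape[1]]=s
c=np.clip(c.astype(float)*1.3,0,255).astype(np.uint8)
cv2.imwrite("pics/z1.png",c)
```

```text
(no output)
```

View pics/z1.png

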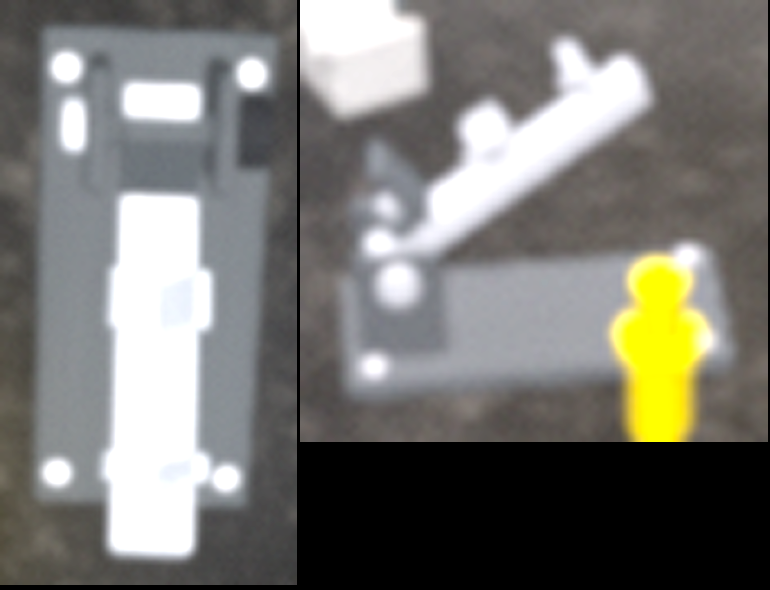

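```bash
cat > fit1.py <<'E'
from h import *
import pickle
from scipy.optimize import least_squares
cw=pickle.load(open("w1.pkl","rb"))[0]; cs=cam("side")
W=lambda u,v:np.array([225+(u+.5)/4.5-.5,112+(v+.5)/4.5-.5]); S=lambda u,v:np.array([185+(u-299.5)/6.5-.5,135+(v+.5)/6.5-.5])
base=[((-.08,-.037,.004),W(43,29)),((-.08,.037,.004),W(276,38)),((.08,-.037,.01),W(37,499)),((.08,.037,.01),W(245,505))]
bs=[((-.08,-.037,.0),S(350,398)),((.08,.037,.01),S(712,255))]
beam=[((.054,-.0135,.024),W(110,267)),((.054,.0135,.024),W(212,269)),((.105,-.0135,.027),W(105,452)),((.105,.0135,.027),W(208,454))]
def res(q,parts=False):
    b=q[:3]; TB=Tf(b[0],b[1],0,b[2]); T=beamT(b,q[3]); tr=lambda T,p:np.array(p)@T[:3,:3].T+T[:3,3]
    o=q[4:6]; r=[]
    for p,uv in base: r.append(proj(cw,tr(TB,p))[0]-uv)
    for p,uv in beam: r.append(proj(cw,tr(T,p))[0]-uv)
    for p,uv in bs: r.append(proj(cs,tr(TB,p))[0]-uv-0)
    e=proj(cs,tr(T,[[.02,-.0,.005],[.12,-.0,.005]])); d=e[1]-e[0]; d/=np.linalg.norm(d); m=np.array([1,-.68]);m/=np.linalg.norm(m)
    r.append(np.array([40*(d[0]*m[1]-d[1]*m[0]),0])); return np.array(r) if parts else np.ravel(r)
f=least_squares(res,[.467,.06,0,np.radians(32)],loss="soft_l1"); print(f.x[:2].round(4),np.degrees(f.x[2:]).round(2)); print(res(f.x,1).round(2).tolist())
E
python3 fit1.py
```

```text
[0.466  0.0663] [-0.87 35.94]
[[0.15, -0.4], [0.17, -0.48], [-0.75, 0.81], [0.43, 1.08], [-0.2, -0.03], [-0.06, 0.33], [-0.55, -0.21], [0.64, 0.17], [-0.84, 0.7], [-0.58, -1.33], [0.15, 0.0]]
```

Run:
```python
from h import *
import pickle
cw=pickle.load(open("w1.pkl","rb"))[0]; ct=cam("top"); cs=cam("side")
t=lambda u,v:(130+u*.3,110+v*.3)
for n,uv in(("or",(478,130)),("yel",(306,294)),("grey",(438,232)),("gear",(604,180))): print(n,onz(ct,t(*uv),.09 if n!="gear" else .02).round(3))
print("wrist grey head top",onz(cw,(176/1.5,373/1.5),.095).round(4), onz(cw,(187/1.5,357/1.5),.0625).round(4))
s=np.array([.5505,-.116]); psi=np.radians(-8); e=np.radians(50)
d=np.array([np.cos(e)*np.cos(psi),np.cos(e)*np.sin(psi),-np.sin(e)]); z=[-np.sin(psi),np.cos(psi),0]
g=np.r_[s,.0625]; plan(g-d*(.006+.12),toolR(d,z),14)
```

```text
or [ 0.619 -0.148  0.09 ]
yel [ 0.509 -0.03   0.09 ]
grey [ 0.549 -0.12   0.09 ]
gear [ 0.596 -0.244  0.02 ]
wrist grey head top [ 0.5482 -0.1146  0.095 ] [ 0.5485 -0.118   0.0625]
n 14 dp [  4.16 -16.56 -18.38] w [ -3.5   9.2 -39.6] j [-0.05  0.02 -0.1   1.45  0.   -0.08] t 2.8
[0.26, 1.31, -1.19] [-0.25, 0.66, -2.83]
[0.2, 1.33, -1.18] [-0.25, 0.66, -2.83]
[0.15, 1.34, -1.18] [-0.25, 0.66, -2.83]
[0.1, 1.35, -1.17] [-0.25, 0.66, -2.83]
[0.04, 1.36, -1.16] [-0.25, 0.66, -2.83]
[-0.01, 1.37, -1.16] [-0.25, 0.66, -2.83]
[-0.06, 1.37, -1.15] [-0.25, 0.66, -2.83]
[-0.12, 1.37, -1.15] [-0.25, 0.66, -2.83]
[-0.17, 1.37, -1.14] [-0.25, 0.66, -2.83]
[-0.23, 1.37, -1.14] [-0.25, 0.66, -2.83]
[-0.28, 1.36, -1.14] [-0.25, 0.66, -2.83]
[-0.33, 1.35, -1.13] [-0.25, 0.66, -2.83]
[-0.39, 1.33, -1.13] [-0.25, 0.66, -2.83]
[-0.44, 1.32, -1.13] [-0.25, 0.66, -2.83]
```

Call:
{"fn": "apply_moves", "kwargs": {"motion": [[0.3,0.26,1.31,-1.19,-0.25,0.66,-2.83],[0.3,0.2,1.33,-1.18,-0.25,0.66,-2.83],[0.3,0.15,1.34,-1.18,-0.25,0.66,-2.83],[0.3,0.1,1.35,-1.17,-0.25,0.66,-2.83],[0.3,0.04,1.36,-1.16,-0.25,0.66,-2.83],[0.3,0,1.37,-1.16,-0.25,0.66,-2.83],[0.3,-0.06,1.37,-1.15,-0.25,0.66,-2.83],[0.3,-0.12,1.37,-1.15,-0.25,0.66,-2.83],[0.3,-0.17,1.37,-1.14,-0.25,0.66,-2.83],[0.3,-0.23,1.37,-1.14,-0.25,0.66,-2.83],[0.3,-0.28,1.36,-1.14,-0.25,0.66,-2.83],[0.3,-0.33,1.35,-1.13,-0.25,0.66,-2.83],[0.3,-0.39,1.33,-1.13,-0.25,0.66,-2.83],[0.3,-0.44,1.32,-1.13,-0.25,0.66,-2.83],[0.3,0,0,0,0,0,0]]}}

```text
time_s: 4.3
eef_pos: [0.4822, -0.09, 0.1654]
tcp_rot: [0.672, 0.215, 0.283, -0.65]
force: [-0.5, -0.7, 0.6]
grip_width: 0.0599
```

Run:
```python
from h import *
st=ctrl.observe(); im=ctrl.get_image("wrist"); cm=cam("wrist",st); save("w2",im)
print(st["eef_pos"].round(4),st["grip_width"],st["time_s"])
big=im[:,:,::-1].copy()
L=ctrl.regions_of("wrist","shaft")
for r in L: print(round(r["score"],2),np.round(r["centre"],1),r["pixels"].sum())
best=[]
for r in L:
    m=r["pixels"].astype(np.float32)
    f=lambda p:1-np.minimum(q:=mask(cm,cylpts(SH,Tf(p[0],p[1],0))),m).sum()/np.maximum(q,m).sum()
    if f([.55,-.116])<.8:
        o=minimize(f,[.55,-.116],method="Nelder-Mead",options=dict(initial_simplex=np.array([[.55,-.116],[.56,-.116],[.55,-.106]]))); print(o.x.round(4),o.fun)
        s=o.x
        for p in cylpts(SH,Tf(s[0],s[1],0)): cv2.polylines(big,[cv2.convexHull(proj(cm,p).astype(np.float32)).astype(np.int32)],True,(0,255,0))
cv2.imwrite("pics/w2o.png",big)
```

```text
[ 0.4822 -0.09    0.1654] 0.059855523663426446 4.3
0.7 [352.5 128.5] 4364
0.69 [223.1 170.8] 3124
0.69 [204.3 221.5] 1401
[ 0.5501 -0.1175] 0.0731806755065918
```

View pics/w2o.png

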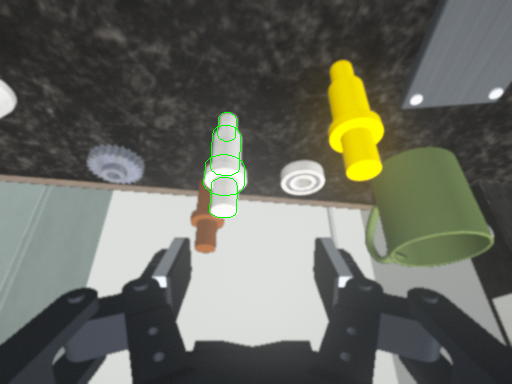

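```bash
cat > g.py <<'E'
from h import *
import sys
off=float(sys.argv[1]); n=int(sys.argv[2])
s=np.array([.5501,-.1175]); psi=np.radians(-8); e=np.radians(50)
d=np.array([np.cos(e)*np.cos(psi),np.cos(e)*np.sin(psi),-np.sin(e)]); z=[-np.sin(psi),np.cos(psi),0]
plan(np.r_[s,.0625]-d*(.006+off),toolR(d,z),n)
E
python3 g.py .08 3
```

```text
n 3 dp [ 1.57 -2.17 -3.49] w [-1.8  1.5  0.9] j [-0.5  -0.22 -1.03  0.09  0.26 -0.3 ] t 4.4
[-0.31, 1.27, -0.68] [-0.59, 0.5, 0.29]
[-0.3, 1.27, -0.67] [-0.59, 0.5, 0.29]
[-0.28, 1.28, -0.65] [-0.59, 0.5, 0.29]
```

```bash
sed -i 's/radians(50)/radians(60)/; s/(.006+off)/(.010+off)/' g.py; python3 g.py .08 4
```

```text
n 4 dp [ 2.59 -2.32 -2.28] w [-1.6  1.7 10.9] j [-0.5  -0.22 -1.03  0.09  0.26 -0.3 ] t 4.4
[0.16, 0.89, -0.52] [-0.41, 0.41, 2.72]
[0.21, 0.88, -0.51] [-0.41, 0.41, 2.72]
[0.25, 0.88, -0.5] [-0.41, 0.41, 2.72]
[0.3, 0.87, -0.49] [-0.41, 0.41, 2.72]
```

Call:
{"fn": "apply_moves", "kwargs": {"motion": [[0.3,0.16,0.89,-0.52,-0.41,0.41,2.72],[0.3,0.21,0.88,-0.51,-0.41,0.41,2.72],[0.3,0.25,0.88,-0.5,-0.41,0.41,2.72],[0.3,0.3,0.87,-0.49,-0.41,0.41,2.72],[0.3,0,0,0,0,0,0]]}}

```text
time_s: 4.9
eef_pos: [0.4996, -0.1023, 0.136]
tcp_rot: [0.694, 0.131, 0.221, -0.673]
force: [-0.2, -0.2, -0.1]
grip_width: 0.0598
```

```bash
python3 g.py .08 1; python3 g.py 0.03 2
```

```text
n 1 dp [ 0.6  -0.89  0.44] w [-0.4  0.4 -1.2] j [-0.44 -0.05 -0.83  0.31  0.15 -0.27] t 4.9
[0.83, -0.05, -0.8] [-0.38, 0.36, -1.18]
n 2 dp [ 3.07 -1.24 -3.89] w [-0.4  0.4 -1.2] j [-0.44 -0.05 -0.83  0.31  0.15 -0.27] t 4.9
[0.47, 2.48, -0.42] [-0.19, 0.18, -0.59]
[0.44, 2.48, -0.41] [-0.19, 0.18, -0.59]
```

Call:
{"fn": "apply_moves", "kwargs": {"motion": [[0.3,0.85,0,-0.85,-0.4,0.35,-1.2],[0.3,0,0,0,0,0,0],[0.3,0,2.5,0,0,0,0],[0.3,0,2.0,0,0,0,0],[0.3,0,0,0,0,0,0]]}}

```text
time_s: 5.4
eef_pos: [0.5258, -0.1118, 0.1011]
tcp_rot: [0.694, 0.137, 0.23, -0.669]
force: [-0.3, 0.8, 0.5]
grip_width: 0.0603
```

```bash
python3 g.py .0 2
```

```text
n 2 dp [ 1.94 -0.5  -3.  ] w [-0.1  0.2  0.2] j [-0.44  0.05 -0.86  0.15  0.15 -0.26] t 5.4
[0.1, 1.79, -0.12] [-0.05, 0.08, 0.12]
[0.11, 1.79, -0.12] [-0.05, 0.08, 0.12]
```

Call:
{"fn": "apply_moves", "kwargs": {"motion": [[0.3,0.1,1.8,-0.12,0,0,0],[0.3,0.1,1.7,-0.12,0,0,0],[0.3,0,0,0,0,0,0]]}}

```text
time_s: 5.7
eef_pos: [0.5428, -0.116, 0.0727]
tcp_rot: [0.693, 0.138, 0.231, -0.669]
force: [0.3, 0.6, 0.4]
grip_width: 0.0599
```

```bash
python3 g.py .0 1;python3 - <<'E'
from h import *
st=ctrl.observe(); im=ctrl.get_image("wrist"); cm=cam("wrist",st); big=im[:,:,::-1].copy()
s=(.5501,-.1175)
for p in cylpts(SH,Tf(s[0],s[1],0)): cv2.polylines(big,[cv2.convexHull(proj(cm,p).astype(np.float32)).astype(np.int32)],True,(0,255,0))
cv2.imwrite("pics/w3o.png",big)
E
```

```text
n 1 dp [ 0.24 -0.08 -0.16] w [-0.1  0.2  0.3] j [-0.43  0.14 -0.86  0.06  0.15 -0.25] t 5.7
[0.14, 0.26, -0.05] [-0.12, 0.16, 0.26]
```

View pics/w3o.png

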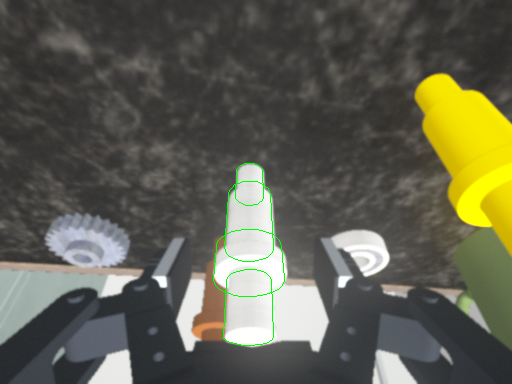

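The collar is centred between the jaws and the model outline fits, so I make a small correction and close.

Call:
{"fn": "apply_moves", "kwargs": {"motion": [[0.3,0.15,0.2,0,0,0,0],[1,0,0,0,0,0,0],[1,0,0,0,0,0,0],[1,0,0,0,0,0,0],[1,0,0,0,0,0,0],[1,0,0,0,0,0,0],[1,0,0,0,0,0,0]], "newtons": 60}}

```text
time_s: 6.45
eef_pos: [0.5434, -0.1158, 0.0753]
tcp_rot: [0.694, 0.138, 0.231, -0.668]
force: [0.4, -0.1, -0.6]
grip_width: 0.0278
```

Call:
{"fn": "apply_moves", "kwargs": {"motion": [[1,0,0,0,0,0,0],[1,0,0,0,0,0,0]]}}

```text
time_s: 6.65
eef_pos: [0.5435, -0.1158, 0.0753]
tcp_rot: [0.694, 0.138, 0.231, -0.668]
force: [0.8, 0.1, 0.4]
grip_width: 0.0279
```

```bash
python3 g.py .0 1;python3 - <<'E'
from h import *
st=ctrl.observe(); print(st["force"],st["ft_torque"]); im=ctrl.get_image("wrist"); cm=cam("wrist",st); big=im[:,:,::-1].copy()
s=(.5501,-.1175)
for p in cylpts(SH,Tf(s[0],s[1],0)): cv2.polylines(big,[cv2.convexHull(proj(cm,p).astype(np.float32)).astype(np.int32)],True,(0,255,0))
cv2.imwrite("pics/w4o.png",cv2.resize(big[130:384,120:380],None,fx=2,fy=2))
E
```

```text
n 1 dp [ 0.16 -0.1  -0.41] w [-0.1  0.2  0.4] j [-0.43  0.13 -0.86  0.07  0.15 -0.25] t 6.65
[-0.06, 0.44, -0.08] [-0.09, 0.18, 0.38]
[0.78970961 0.11339721 0.39078922] [ 0.06589988  0.47236243 -0.02267614]
```

View pics/w4o.png

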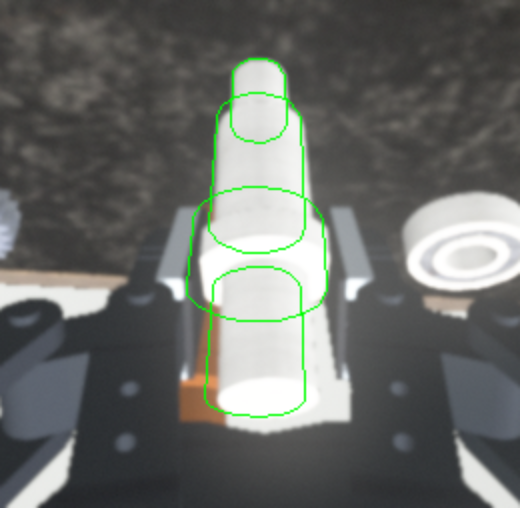

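Call:
{"fn": "apply_moves", "kwargs": {"motion": [[1,0.5,-0.87,0,0,0,0],[1,1.0,-1.73,0,0,0,0],[1,1.5,-2.6,0,0,0,0],[1,1.5,-2.6,0,0,0,0],[1,1.5,-2.6,0,0,0,0],[1,1.5,-2.6,0,0,0,0],[1,0,0,0,0,0,0]]}}

```text
time_s: 7.4
eef_pos: [0.5377, -0.1137, 0.2239]
tcp_rot: [0.693, 0.133, 0.227, -0.671]
force: [0.9, -0.1, -1.9]
grip_width: 0.0281
```

```bash
cat >> h.py <<'E'
def fithand(name="wrist"):
    """shaft pose in the tool: collar centre offset (x,y,z) and axis tilt"""
    st=ctrl.observe(); im=ctrl.get_image("wrist"); c=ctrl.get_calibration("wrist")
    cm=(np.array(c["intrinsics"]),float(c["k1"]),np.linalg.inv(np.array(c["T_tool_cam"])))
    L=ctrl.regions_of("wrist","shaft"); g=None
    def T(p): # p: x,y mm of collar centre, tilt about z (deg from tool -y toward +x), tilt about x, z mm
        T=np.eye(4); t,s=np.radians(p[2:4]); a=np.array([np.sin(t),-np.cos(t),0]); a=a*np.cos(s)+np.array([0,0,np.sin(s)])
        b=np.cross([0,0,1.],a); b/=np.linalg.norm(b); T[:3,:3]=np.c_[b,np.cross(a,b),a]; T[:3,3]=np.array([p[0],p[1],p[4]])/1e3-a*.0625; return T
    p0=np.array([0,10,30,0,0.]); best=None
    for r in L:
        m=r["pixels"].astype(np.float32)
        f=lambda p:1-np.minimum(q:=mask(cm,cylpts(SH,T(p))),m).sum()/np.maximum(q,m).sum()
        if f(p0)<.8:
            o=minimize(f,p0,method="Nelder-Mead",options=dict(initial_simplex=np.vstack([p0,p0+np.diag([4,4,6,3,2])]),maxiter=400))
            print("hand x y tilt side z",o.x.round(2),"cost",round(o.fun,3),"score",r["score"])
            if best is None or o.fun<best.fun: best=o
    return best,im,cm,T
E
python3 - <<'E'
from h import *
st=ctrl.observe(); print(st["eef_pos"],st["force"],st["grip_width"])
b,im,cm,T=fithand(); save("w5",im)
E
```

```text
[ 0.53769062 -0.11368326  0.22391951] [ 0.89359827 -0.14872979 -1.89708004] 0.028116079683087183
hand x y tilt side z [-0.97 14.01 30.24  1.18  0.74] cost 0.065 score 0.74
```

```bash
cat > p.py <<'E'
from h import *
import sys,json
C=json.load(open("c.json")) # b=[x,y,yawdeg], ang deg, hand=[x,y,tilt,side,z], stop
def target(gap,out,side=0):
    T=beamT((C["b"][0],C["b"][1],np.radians(C["b"][2])),np.radians(C["ang"]))
    u,v,n=T[:3,0],T[:3,1],T[:3,2]; h=C["hand"]; t,s=np.radians(h[2:4])
    col=T[:3,:3]@[C["stop"]+.0625+gap,side,.030+out]+T[:3,3]
    # tool frame with axis a=(sin t cos s,-cos t cos s,sin s); want a=u, tool z ~ +v
    a=np.array([np.sin(t)*np.cos(s),-np.cos(t)*np.cos(s),np.sin(s)]); 
    zt=np.array([0,0,1.])-a*a[2]; zt/=np.linalg.norm(zt); A=np.c_[a,zt,np.cross(a,zt)]
    W=np.c_[u,v,np.cross(u,v)]; Rm=W@A.T
    return col-Rm@(np.array([h[0],h[1],h[4]])/1e3),Rm
if __name__=="__main__":
    g,o,n=float(sys.argv[1])/1e3,float(sys.argv[2])/1e3,int(sys.argv[3])
    pos,Rm=target(g,o); print("pos",pos.round(4),"d",Rm[:,1].round(3)); plan(pos,Rm,n)
E
echo '{"b":[0.466,0.0663,-0.87],"ang":35.94,"hand":[-0.97,14.0,30.2,1.2,0.7],"stop":0.023}' > c.json
cat >> fit1.py <<'E'
T=beamT(f.x[:3],f.x[3])
for u,v,z in((160,140,.04),(160,193,.006),(160,193,.0),(160,556,.0)):
    x=minimize(lambda x:np.sum((proj(cw,T[:3,:3]@[x[0],0,z]+T[:3,3])[0][1]-W(u,v)[1])**2),[.02],method="Nelder-Mead").x; print("beam x at",v,z,x.round(4))
E
python3 fit1.py; python3 p.py 5 60 9
```

```text
[0.466  0.0663] [-0.87 35.94]
[[0.15, -0.4], [0.17, -0.48], [-0.75, 0.81], [0.43, 1.08], [-0.2, -0.03], [-0.06, 0.33], [-0.55, -0.21], [0.64, 0.17], [-0.84, 0.7], [-0.58, -1.33], [0.15, 0.0]]
beam x at 140 0.04 [0.0247]
beam x at 193 0.006 [0.0232]
beam x at 193 0.0 [0.0203]
beam x at 556 0.0 [0.1255]
pos [0.438  0.0658 0.1884] d [-0.404  0.024 -0.914]
n 9 dp [-9.69 17.83 -3.02] w [ 0.7 -6.2 52.9] j [-0.43 -0.07 -0.62  0.53  0.14 -0.25] t 7.5
[-1.34, -0.35, 1.81] [0.07, -0.69, 5.88]
[-1.34, -0.21, 1.83] [0.07, -0.69, 5.88]
[-1.33, -0.07, 1.85] [0.07, -0.69, 5.88]
[-1.31, 0.07, 1.86] [0.07, -0.69, 5.88]
[-1.28, 0.21, 1.88] [0.07, -0.69, 5.88]
[-1.22, 0.34, 1.89] [0.07, -0.69, 5.88]
[-1.16, 0.46, 1.91] [0.07, -0.69, 5.88]
[-1.08, 0.58, 1.92] [0.07, -0.69, 5.88]
[-1.0, 0.69, 1.93] [0.07, -0.69, 5.88]
```

Call:
{"fn": "apply_moves", "kwargs": {"motion": [[1,-1.34,-0.35,1.81,0,-0.69,5.88],[1,-1.34,-0.21,1.83,0,-0.69,5.88],[1,-1.33,-0.07,1.85,0,-0.69,5.88],[1,-1.31,0.07,1.86,0,-0.69,5.88],[1,-1.28,0.21,1.88,0,-0.69,5.88],[1,-1.22,0.34,1.89,0,-0.69,5.88],[1,-1.16,0.46,1.91,0,-0.69,5.88],[1,-1.08,0.58,1.92,0,-0.69,5.88],[1,-1.0,0.69,1.93,0,-0.69,5.88],[1,0,0,0,0,0,0]]}}

```text
time_s: 8.5
eef_pos: [0.4214, 0.0739, 0.1655]
tcp_rot: [-0.682, 0.182, 0.161, 0.69]
force: [-0.9, -0.9, -3.3]
grip_width: 0.0275
```

```bash
python3 p.py 5 60 2
```

```text
pos [0.438  0.0658 0.1884] d [-0.404  0.024 -0.914]
n 2 dp [ 1.66 -0.82  2.28] w [ 0.4 -0.2 -4.2] j [-0.02  0.47 -0.07  1.52  0.01  0.01] t 8.5
[0.21, -1.41, -0.38] [0.19, -0.1, -2.09]
[0.26, -1.4, -0.37] [0.19, -0.1, -2.09]
```

Call:
{"fn": "apply_moves", "kwargs": {"motion": [[1,0.2,-1.4,-0.4,0.2,0,-2.1],[1,0.25,-1.4,-0.4,0.2,0,-2.1],[1,0,0,0,0,0,0]]}}

```text
time_s: 8.8
eef_pos: [0.4389, 0.0636, 0.1868]
tcp_rot: [-0.686, 0.156, 0.133, 0.698]
force: [0.4, -1.4, -2.5]
grip_width: 0.0279
```

```bash
python3 p.py 5 60 1
python3 - <<'E'
from h import *
import p
st=ctrl.observe(); b,im,_,T=fithand(); print(st["force"])
cm=cam("wrist",st); save("w6",im); big=cv2.resize(im,None,fx=1.5,fy=1.5)[:,:,::-1].copy()
C=p.C; TB=beamT((C["b"][0],C["b"][1],np.radians(C["b"][2])),np.radians(C["ang"]))
pl=lambda P,col,TT:cv2.polylines(big,[((proj(cm,np.array(P)@TT[:3,:3].T+TT[:3,3])+.5)*1.5).astype(np.int32)],True,col)
for x0,x1,z in((.054,.07,.024),(.105,.112,.027)):
    pl([[x0,-.0135,z],[x1,-.0135,z],[x1,.0135,z],[x0,.0135,z]],(0,255,0),TB)
pl([[.024,-.011,.006],[.024,-.011,.04],[.024,.011,.04],[.024,.011,.006]],(0,0,255),TB)
B=Tf(C["b"][0],C["b"][1],0,np.radians(C["b"][2])); pl([[-.08,-.037,.01],[.08,-.037,.01],[.08,.037,.01],[-.08,.037,.01]],(255,255,0),B)
cv2.imwrite("pics/w6o.png",big)
E
```

```text
pos [0.438  0.0658 0.1884] d [-0.404  0.024 -0.914]
n 1 dp [-0.09  0.22  0.15] w [ 0.  -0.2  0.3] j [-0.04  0.42 -0.05  1.51  0.01 -0.01] t 8.8
[-0.15, -0.1, 0.22] [0.02, -0.21, 0.33]
hand x y tilt side z [-1.75 14.52 29.06  1.2   0.93] cost 0.062 score 0.92
[ 0.39551613 -1.39822893 -2.52865973]
```

View pics/w6o.png

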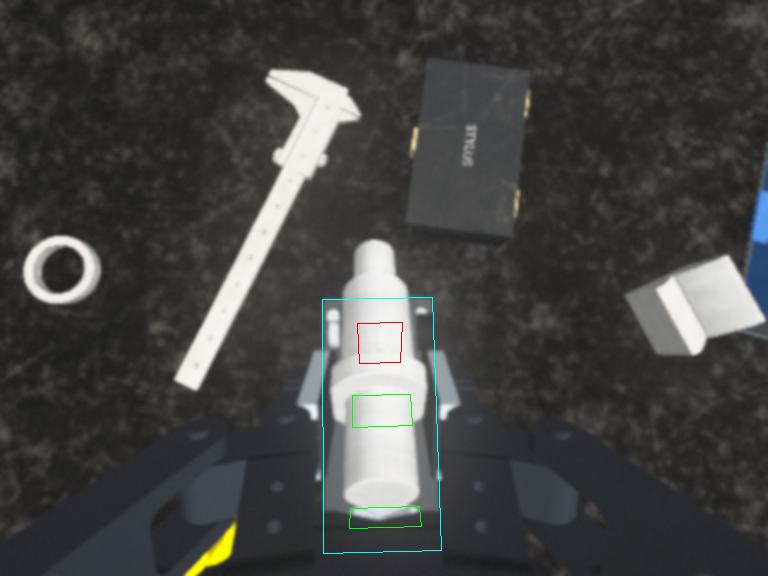

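```bash
sed -i 's/"hand":[^]]*]/"hand":[-1.4,14.3,29.6,1.2,0.8]/; s/"stop":0.023/"stop":0.024/' c.json; python3 p.py 5 14 4
```

```text
pos [0.4664 0.0652 0.1518] d [-0.414  0.024 -0.91 ]
n 4 dp [ 2.86  0.13 -3.43] w [ 0.  -0.2  0.7] j [-0.04  0.42 -0.06  1.51  0.01 -0.01] t 8.9
[1.0, 0.5, 0.05] [0.0, -0.05, 0.18]
[1.0, 0.5, 0.05] [0.0, -0.05, 0.18]
[1.0, 0.49, 0.05] [0.0, -0.05, 0.18]
[1.0, 0.49, 0.05] [0.0, -0.05, 0.18]
```

Call:
{"fn": "apply_moves", "kwargs": {"motion": [[1,1.0,0.5,0.15,0,0,0.2],[1,1.0,0.5,0.05,0,0,0.2],[1,1.0,0.5,0.05,0,0,0.2],[1,0.8,0.4,0.05,0,0,0.2],[1,0,0,0,0,0,0]]}}

```text
time_s: 9.4
eef_pos: [0.4674, 0.0656, 0.1509]
tcp_rot: [-0.685, 0.162, 0.137, 0.698]
force: [-0.2, 0.0, -2.0]
grip_width: 0.028
```

```bash
python3 p.py 5 10 1
python3 - <<'E'
from h import *
import p
st=ctrl.observe(); im=ctrl.get_image("side"); print(st["force"],st["ft_torque"])
cm=cam("side"); F=9; x0,y0=185,120
big=cv2.resize(im[y0:y0+64,x0:x0+84],None,fx=F,fy=F,interpolation=cv2.INTER_CUBIC)[:,:,::-1].copy()
raw=big.copy()
C=p.C; TB=beamT((C["b"][0],C["b"][1],np.radians(C["b"][2])),np.radians(C["ang"]))
def pl(P,col,TT): cv2.polylines(big,[((proj(cm,np.array(P)@TT[:3,:3].T+TT[:3,3])+.5-[x0,y0])*F).astype(np.int32)],True,col)
for a,b,z in((.054,.07,.024),(.105,.112,.027)): pl([[a,-.0135,z],[b,-.0135,z],[b,.0135,z],[a,.0135,z]],(0,255,0),TB)
pl([[.024,-.011,.006],[.024,-.011,.04],[.024,.011,.04],[.024,.011,.006]],(0,0,255),TB)
pl([[.024,-.0,.03],[.119,0,.03]],(255,0,0),TB)
h=C["hand"]; t,s=np.radians(h[2:4]); a=np.array([np.sin(t)*np.cos(s),-np.cos(t)*np.cos(s),np.sin(s)]); c=np.array([h[0],h[1],h[4]])/1e3
TT=np.eye(4); TT[:3,:3]=R.from_quat(st["tcp_rot"]).as_matrix(); TT[:3,3]=st["eef_pos"]
b=np.cross([0,0,1.],a);b/=np.linalg.norm(b); S=np.eye(4);S[:3,:3]=np.c_[b,np.cross(a,b),a];S[:3,3]=c-a*.0625; S=TT@S
for q in cylpts(SH,S): pl(cv2.convexHull(proj(cm,q).astype(np.float32))[:,0]*0 if 0 else q[:32],(0,255,255),np.eye(4)); pl(q[32:],(0,255,255),np.eye(4))
# shaft in beam frame
rel=np.linalg.inv(TB)@S; print("foot in beam mm",(rel[:3,3]*1e3).round(1),"axis",rel[:3,2].round(3))
cv2.imwrite("pics/s2.png",big);
E
```

```text
pos [0.4688 0.0652 0.1485] d [-0.414  0.024 -0.91 ]
n 1 dp [ 0.14 -0.04 -0.24] w [-0.  -0.3  0.1] j [-0.04  0.51 -0.01  1.47  0.01 -0.  ] t 9.4
[0.23, 0.16, -0.03] [-0.05, -0.32, 0.06]
[-0.20685767  0.01877345 -2.02770031] [ 0.00530361 -0.60176437  0.014703  ]
foot in beam mm [29.3  0.6 42.7] axis [ 1.    -0.003  0.001]
```

View pics/s2.png

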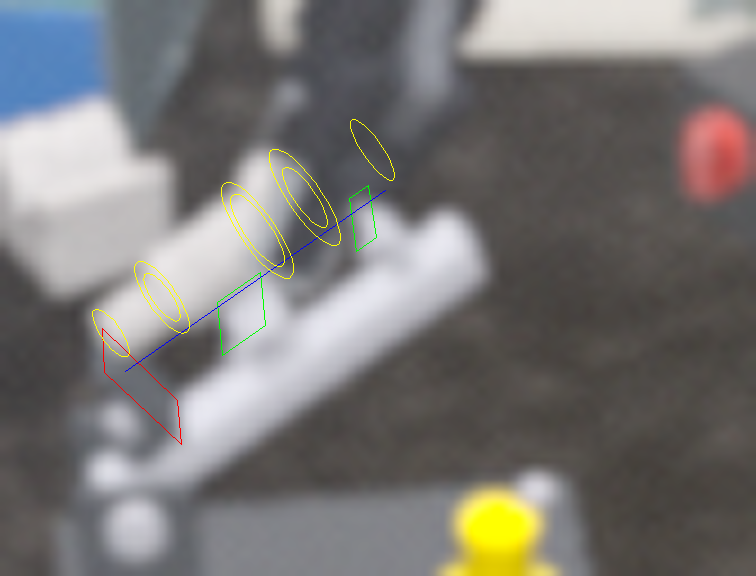

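Run:
```python
from h import *
import p
g=cv2.cvtColor(cv2.imread("pics/side0.png"),cv2.COLOR_BGR2GRAY).astype(float); cm=cam("side"); C=p.C
def edge(cols,guess,sgn):
    P=[]
    for c in cols:
        r0=int(guess(c)); w=np.arange(r0-5,r0+6); d=sgn*(g[w+1,c]-g[w-1,c]); d=np.clip(d,0,None)
        k=d.argmax(); k=min(max(k,2),len(w)-3); s=slice(k-2,k+3); P.append((c,(w[s]*d[s]).sum()/d[s].sum()))
    P=np.array(P); q=np.polyfit(P[:,0],P[:,1],1); r=P[:,1]-np.polyval(q,P[:,0]); k=abs(r)<.6; q=np.polyfit(P[k,0],P[k,1],1); return q,r.std(),k.sum()
# zoom coords of z1 side crop: col=185+(u-300)/6.5,row=135+v/6.5
lo=edge(range(209,236),lambda c:173.5-.668*(c-205),-1); up=edge(range(219,226),lambda c:154-.69*(c-217.5),1)
print(lo,up)
for ang in(33,34,35,36,37,38):
    T=beamT((C["b"][0],C["b"][1],np.radians(C["b"][2])),np.radians(ang)); o=[]
    for y,z in((-.011,-.01),(-.011,0),(.011,.01)):
        e=proj(cm,np.array([[.03,y,z],[.12,y,z]])@T[:3,:3].T+T[:3,3]); o.append(((e[1]-e[0])[1]/(e[1]-e[0])[0]).round(3))
    print(ang,o)
```

```text
(array([ -0.6989887 , 317.20710987]), np.float64(0.09611900797543964), np.int64(27)) (array([ -0.55712801, 275.3090806 ]), np.float64(0.2046586247473236), np.int64(7))
33 [np.float64(-0.611), np.float64(-0.614), np.float64(-0.622)]
34 [np.float64(-0.633), np.float64(-0.636), np.float64(-0.644)]
35 [np.float64(-0.655), np.float64(-0.659), np.float64(-0.668)]
36 [np.float64(-0.678), np.float64(-0.682), np.float64(-0.692)]
37 [np.float64(-0.702), np.float64(-0.706), np.float64(-0.716)]
38 [np.float64(-0.727), np.float64(-0.731), np.float64(-0.742)]
```

```bash
sed -i 's/35.94/36.8/' c.json; python3 p.py 5 5 3
```

```text
pos [0.4703 0.0652 0.1454] d [-0.4    0.024 -0.916]
n 3 dp [ 0.32 -0.04 -0.59] w [-0.  -0.3 -0.8] j [-0.04  0.51 -0.01  1.48  0.01 -0.  ] t 9.45
[0.18, 0.14, -0.01] [-0.01, -0.11, -0.27]
[0.18, 0.14, -0.01] [-0.01, -0.11, -0.27]
[0.18, 0.14, -0.01] [-0.01, -0.11, -0.27]
```

Call:
{"fn": "apply_moves", "kwargs": {"motion": [[1,0.18,0.14,0,0,-0.1,-0.27],[1,0.18,0.14,0,0,-0.1,-0.27],[1,0.18,0.14,0,0,-0.1,-0.27],[1,0,0,0,0,0,0]]}}

```text
time_s: 9.85
eef_pos: [0.47, 0.0658, 0.1447]
tcp_rot: [-0.685, 0.155, 0.135, 0.699]
force: [-0.4, 0.0, -2.5]
grip_width: 0.0279
```

```bash
cat > m.py <<'E'
import p,sys; from h import *
C=p.C; TB=beamT((C["b"][0],C["b"][1],np.radians(C["b"][2])),np.radians(C["ang"])); st=ctrl.observe()
h=C["hand"]; t,s=np.radians(h[2:4]); a=np.array([np.sin(t)*np.cos(s),-np.cos(t)*np.cos(s),np.sin(s)])
TT=np.eye(4); TT[:3,:3]=R.from_quat(st["tcp_rot"]).as_matrix(); TT[:3,3]=st["eef_pos"]
f=TT@np.r_[np.array([h[0],h[1],h[4]])/1e3-a*.0625,1]; r=np.linalg.inv(TB)@f
print("foot: gap",(r[0]*1e3-C["stop"]*1e3).round(2),"y",(r[1]*1e3).round(2),"out",(r[2]*1e3-30).round(2),"axis",(TB[:3,:3].T@TT[:3,:3]@a).round(4),"F beam",(TB[:3,:3].T@st["force"]).round(2),"M beam",(TB[:3,:3].T@st["ft_torque"]).round(3),"w",round(st["grip_width"],4),"t",round(st["time_s"],2))
print("tool comps of 1mm: u",(TT[:3,:3].T@TB[:3,0]*.1).round(3),"v",(TT[:3,:3].T@TB[:3,1]*.1).round(3),"n",(TT[:3,:3].T@TB[:3,2]*.1).round(3))
E
python3 m.py
```

```text
foot: gap 4.42 y 0.61 out 4.65 axis [ 1.e+00 -1.e-04 -1.e-04] F beam [-1.79  0.03 -1.76] M beam [-0.001 -0.552  0.001] w 0.0279 t 9.85
tool comps of 1mm: u [ 0.049 -0.087  0.002] v [-0.001  0.002  0.1  ] n [-0.087 -0.049  0.   ]
```

Call:
{"fn": "apply_moves", "kwargs": {"motion": [[1,0.13,0.07,-0.05,0,0,0],[1,0.13,0.07,0,0,0,0],[1,0,0,0,0,0,0]]}}

```text
time_s: 10.15
eef_pos: [0.4719, 0.0652, 0.1429]
tcp_rot: [-0.685, 0.154, 0.134, 0.699]
force: [0.5, 0.4, -2.0]
grip_width: 0.0279
```

```bash
python3 m.py
```

```text
foot: gap 4.84 y 0.09 out 1.93 axis [ 1.    -0.     0.001] F beam [-0.8   0.42 -1.92] M beam [-0.031 -0.575  0.065] w 0.0279 t 10.15
tool comps of 1mm: u [ 0.049 -0.087  0.002] v [-0.001  0.002  0.1  ] n [-0.087 -0.049  0.   ]
```

Call:
{"fn": "apply_moves", "kwargs": {"motion": [[1,0.09,0.05,0,0,0,0],[1,0.09,0.05,0,0,0,0],[1,0,0,0,0,0,0]]}}

```text
time_s: 10.45
eef_pos: [0.4731, 0.065, 0.1414]
tcp_rot: [-0.685, 0.154, 0.134, 0.699]
force: [-0.0, -0.5, -2.5]
grip_width: 0.0281
```

```bash
python3 m.py
```

```text
foot: gap 4.88 y -0.15 out 0.11 axis [1.e+00 3.e-04 6.e-04] F beam [-1.48 -0.52 -1.99] M beam [-0.048 -0.489  0.073] w 0.0281 t 10.45
tool comps of 1mm: u [ 0.049 -0.087  0.002] v [-0.001  0.002  0.1  ] n [-0.087 -0.049  0.   ]
```

Call:
{"fn": "apply_moves", "kwargs": {"motion": [[1,0.09,0.05,0,0,0,0],[1,0,0,0,0,0,0]]}}

```text
time_s: 10.65
eef_pos: [0.4732, 0.0647, 0.141]
tcp_rot: [-0.686, 0.155, 0.135, 0.698]
force: [-0.8, -0.5, -1.7]
grip_width: 0.0276
```

```bash
python3 m.py
```

```text
foot: gap 4.75 y -0.49 out -0.2 axis [ 1.e+00  7.e-04 -5.e-04] F beam [-1.65 -0.55 -0.88] M beam [-0.1  -0.47  0.08] w 0.0276 t 10.65
tool comps of 1mm: u [ 0.049 -0.087  0.002] v [-0.001  0.002  0.1  ] n [-0.087 -0.049 -0.   ]
```

Call:
{"fn": "apply_moves", "kwargs": {"motion": [[1,0.07,0.04,0,0,0,0],[1,0,0,0,0,0,0]]}}

```text
time_s: 10.85
eef_pos: [0.4732, 0.0646, 0.1409]
tcp_rot: [-0.686, 0.155, 0.135, 0.698]
force: [-0.8, -0.3, -0.7]
grip_width: 0.0283
```

```bash
python3 m.py
```

```text
foot: gap 4.68 y -0.54 out -0.24 axis [ 1.0e+00  6.0e-04 -1.4e-03] F beam [-1.08 -0.27 -0.09] M beam [-0.105 -0.291  0.093] w 0.0283 t 10.85
tool comps of 1mm: u [ 0.049 -0.087  0.002] v [-0.001  0.002  0.1  ] n [-0.087 -0.049 -0.   ]
```

Call:
{"fn": "apply_moves", "kwargs": {"motion": [[1,0.15,0.08,-0.04,0,0,0],[1,0.15,0.08,-0.04,0,0,0],[1,0.1,0.06,0,0,0,0]]}}

```text
time_s: 11.15
eef_pos: [0.4734, 0.0646, 0.1406]
tcp_rot: [-0.685, 0.157, 0.137, 0.699]
force: [-3.0, -2.1, 5.7]
grip_width: 0.0278
```

```bash
python3 m.py
```

```text
foot: gap 4.64 y -0.5 out -0.2 axis [ 1.e+00 -5.e-04 -6.e-03] F beam [ 1.1  -2.12  6.35] M beam [-0.168  0.561  0.231] w 0.0278 t 11.15
tool comps of 1mm: u [ 0.049 -0.087  0.002] v [-0.001  0.002  0.1  ] n [-0.087 -0.049  0.   ]
```

Call:
{"fn": "apply_moves", "kwargs": {"motion": [[1,0,0,-0.08,0,0,0.6],[1,0.05,0.03,-0.05,0,0,0.6],[1,0,0,0,0,0,0]]}}

```text
time_s: 11.45
eef_pos: [0.4735, 0.0644, 0.1406]
tcp_rot: [-0.682, 0.164, 0.145, 0.698]
force: [-2.1, -0.1, 2.6]
grip_width: 0.0281
```

```bash
python3 m.py
```

```text
foot: gap 4.59 y -0.57 out 1.42 axis [ 0.9996 -0.002  -0.0285] F beam [-0.1  -0.13  3.38] M beam [ 0.013  0.119 -0.045] w 0.0281 t 11.45
tool comps of 1mm: u [ 0.047 -0.088  0.002] v [-0.001  0.002  0.1  ] n [-0.088 -0.047  0.   ]
```

Call:
{"fn": "apply_moves", "kwargs": {"motion": [[1,-0.05,0.09,0,0,0,0],[1,-0.05,0.09,0,0,0,0],[1,-0.05,0.09,0,0,0,0],[1,0,0,0,0,0,0]]}}

```text
time_s: 11.85
eef_pos: [0.4727, 0.0644, 0.14]
tcp_rot: [-0.682, 0.163, 0.143, 0.698]
force: [-4.5, 0.9, 0.6]
grip_width: 0.028
```

```bash
python3 m.py
```

```text
foot: gap 3.58 y -0.49 out 1.12 axis [ 0.9997 -0.0023 -0.0248] F beam [-3.32  0.82  3.17] M beam [ 0.007  0.199 -0.246] w 0.028 t 11.85
tool comps of 1mm: u [ 0.047 -0.088  0.002] v [-0.001  0.002  0.1  ] n [-0.088 -0.047  0.   ]
```

Call:
{"fn": "apply_moves", "kwargs": {"motion": [[1,0,0,0,0,0,0],[1,0,0,0,0,0,0]]}}

```text
time_s: 12.05
eef_pos: [0.4726, 0.0644, 0.1399]
tcp_rot: [-0.682, 0.163, 0.143, 0.698]
force: [-2.3, 1.1, 3.7]
grip_width: 0.0279
```

```bash
python3 m.py
python3 - <<'E'
from h import *
im=ctrl.get_image("side"); x0,y0,F=185,120,9
cv2.imwrite("pics/s3.png",cv2.resize(im[y0:y0+64,x0:x0+84],None,fx=F,fy=F,interpolation=cv2.INTER_CUBIC)[:,:,::-1])
fithand()
E
```

```text
foot: gap 3.51 y -0.5 out 1.11 axis [ 0.9997 -0.0023 -0.025 ] F beam [0.38 1.08 4.34] M beam [ 0.093  0.103 -0.18 ] w 0.0279 t 12.05
tool comps of 1mm: u [ 0.047 -0.088  0.002] v [-0.001  0.002  0.1  ] n [-0.088 -0.047  0.   ]
hand x y tilt side z [-2.38 13.96 27.68  1.28  0.91] cost 0.073 score 0.86
```

View pics/s3.png

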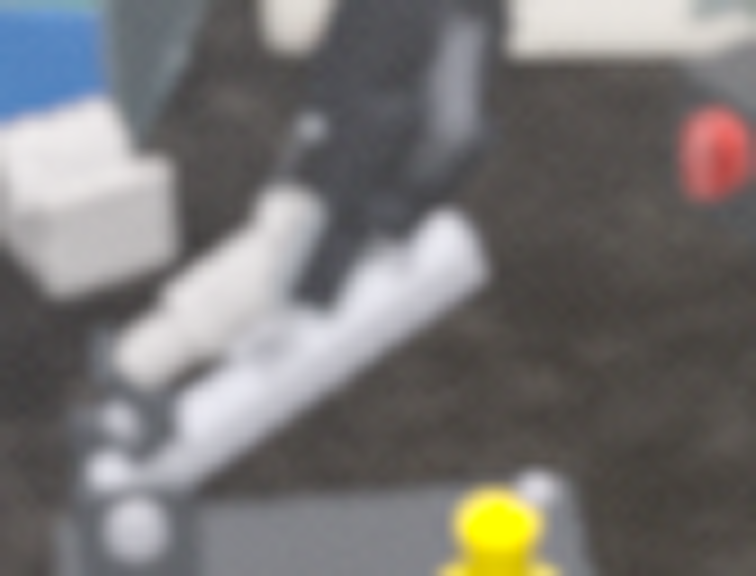

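```bash
sed -i 's/"hand":[^]]*]/"hand":[-1.8,14.1,28.0,1.2,0.8]/' c.json; python3 m.py
```

```text
foot: gap 3.5 y -0.5 out -0.2 axis [ 1.     -0.0024  0.003 ] F beam [0.24 1.03 3.49] M beam [ 0.078  0.147 -0.186] w 0.0283 t 12.2
tool comps of 1mm: u [ 0.047 -0.088  0.002] v [-0.001  0.002  0.1  ] n [-0.088 -0.047  0.   ]
```

Call:
{"fn": "apply_moves", "kwargs": {"motion": [[1,-0.1,0.15,0,0,0,0],[1,-0.1,0.15,0,0,0,0],[1,0,0,0,0,0,0]]}}

```text
time_s: 12.5
eef_pos: [0.4712, 0.0644, 0.1389]
tcp_rot: [-0.683, 0.162, 0.142, 0.699]
force: [-3.3, 1.1, 1.7]
grip_width: 0.0283
```

```bash
python3 m.py
```

```text
foot: gap 1.75 y -0.5 out -0.43 axis [ 1.     -0.0025  0.0073] F beam [-1.63  1.06  3.32] M beam [ 0.078  0.214 -0.167] w 0.0283 t 12.5
tool comps of 1mm: u [ 0.048 -0.088  0.002] v [-0.001  0.002  0.1  ] n [-0.088 -0.048  0.   ]
```

Call:
{"fn": "apply_moves", "kwargs": {"motion": [[1,-0.08,0.13,0,0,0,0],[1,0,0,0,0,0,0]]}}

```text
time_s: 12.7
eef_pos: [0.4712, 0.0645, 0.1389]
tcp_rot: [-0.683, 0.161, 0.14, 0.699]
force: [-3.0, 0.6, -0.3]
grip_width: 0.0281
```

```bash
python3 m.py
```

```text
foot: gap 1.76 y -0.48 out -0.66 axis [ 0.9999 -0.0026  0.0106] F beam [-2.62  0.55  1.54] M beam [ 0.08   0.298 -0.189] w 0.0281 t 12.7
tool comps of 1mm: u [ 0.048 -0.088  0.002] v [-0.001  0.002  0.1  ] n [-0.088 -0.048  0.   ]
```

Call:
{"fn": "apply_moves", "kwargs": {"motion": [[1,-0.08,0.13,0,0,0,0],[1,0,0,0,0,0,0]]}}

```text
time_s: 12.9
eef_pos: [0.4711, 0.0645, 0.139]
tcp_rot: [-0.683, 0.159, 0.139, 0.699]
force: [-3.5, -0.0, 1.3]
grip_width: 0.0279
```

```bash
python3 m.py
```

```text
foot: gap 1.75 y -0.43 out -0.87 axis [ 0.9999 -0.0026  0.014 ] F beam [-2.01 -0.06  3.11] M beam [ 0.136  0.249 -0.133] w 0.0279 t 12.9
tool comps of 1mm: u [ 0.048 -0.088  0.002] v [-0.001  0.002  0.1  ] n [-0.088 -0.048  0.   ]
```

Call:
{"fn": "apply_moves", "kwargs": {"motion": [[1,-0.14,0.26,0,0,0,0.3],[1,-0.14,0.26,0,0,0,0.3],[1,-0.14,0.26,0,0,0,0.3]]}}

```text
time_s: 13.2
eef_pos: [0.471, 0.0645, 0.1387]
tcp_rot: [-0.683, 0.159, 0.139, 0.699]
force: [2.7, 0.3, 15.1]
grip_width: 0.0283
```

```bash
python3 m.py; python3 m.py|head -1
```

```text
foot: gap 1.54 y -0.45 out -1.16 axis [ 0.9999 -0.0031  0.016 ] F beam [11.21  0.3  10.44] M beam [ 0.121  0.209 -0.243] w 0.0283 t 13.2
tool comps of 1mm: u [ 0.048 -0.088  0.002] v [-0.001  0.002  0.1  ] n [-0.088 -0.048  0.   ]
foot: gap 1.54 y -0.45 out -1.16 axis [ 0.9999 -0.0031  0.016 ] F beam [11.21  0.3  10.44] M beam [ 0.121  0.209 -0.243] w 0.0283 t 13.2
```

Blocked with Fu about +11 N, so the foot is on the stop. I let the force relax and open.

Call:
{"fn": "apply_moves", "kwargs": {"motion": [[1,0,0,0,0,0,0],[0.6,0,0,0,0,0,0],[0.4,0,0,0,0,0,0],[0.3,0,0,0,0,0,0],[0.3,0,0,0,0,0,0],[0.3,0,0,0,0,0,0]]}}

```text
time_s: 13.8
eef_pos: [0.4718, 0.0638, 0.1368]
tcp_rot: [-0.684, 0.159, 0.138, 0.699]
force: [-1.1, -0.1, -0.1]
grip_width: 0.0596
```

```bash
python3 m.py
python3 - <<'E'
from h import *
b,im,_,_=fithand(); ims=ctrl.get_image("side")
a=im[130:384,130:380][:,:,::-1]; x0,y0=190,125
s=cv2.resize(ims[y0:y0+60,x0:x0+60],(508,508),interpolation=cv2.INTER_CUBIC)[:,:,::-1]
a=cv2.resize(a,(290,295),interpolation=cv2.INTER_CUBIC); c=np.zeros((508,800,3),np.uint8); c[:295,:290]=a; c[:,292:]=s; cv2.imwrite("pics/f1.png",c)
E
```

```text
foot: gap 1.01 y -1.19 out -3.23 axis [ 0.9999 -0.0022  0.0168] F beam [-0.88 -0.11  0.59] M beam [-0.021 -0.406 -0.009] w 0.0596 t 13.8
tool comps of 1mm: u [ 0.048 -0.087  0.002] v [-0.001  0.002  0.1  ] n [-0.087 -0.048  0.   ]
hand x y tilt side z [-3.55 12.72 29.4   0.9   1.72] cost 0.061 score 0.65
```

View pics/f1.png

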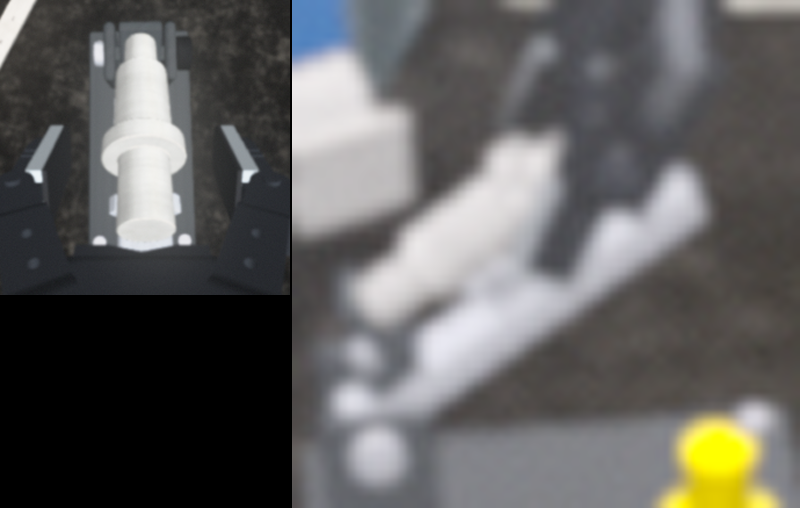

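Call:
{"fn": "apply_moves", "kwargs": {"motion": [[0.2,0,-0.8,0,0,0,0],[0.2,0,-1.5,0,0,0,0],[0.2,-0.5,-2.5,0,0,0,0],[0.2,-1,-3,0,0,0,0],[0.2,-1,-3,0,0,0,0],[0.2,-1,-3,0,0,0,-3],[0.2,-1,-3,0,0,0,-3],[0.2,0,0,0,0,0,0]]}}

```text
time_s: 14.75
eef_pos: [0.4996, 0.0601, 0.3176]
tcp_rot: [-0.691, 0.122, 0.1, 0.705]
force: [1.0, -0.0, -0.1]
grip_width: 0.0682
```

Run:
```python
from h import *
import p
st=ctrl.observe(); im=ctrl.get_image("wrist"); cm=cam("wrist",st); cs=cam("side")
mw=[r["pixels"].astype(np.float32) for r in ctrl.regions_of("wrist","shaft")]
ims=ctrl.get_image("side"); msd=[r["pixels"].astype(np.float32) for r in ctrl.regions_of("side","shaft")]
C=p.C; TB=beamT((C["b"][0],C["b"][1],np.radians(C["b"][2])),np.radians(C["ang"]))
def S(q):
    L=np.eye(4); a=np.array([1,np.radians(q[3]),np.radians(q[4])]); a/=np.linalg.norm(a); b=np.cross([0,1,0],a); b/=np.linalg.norm(b)
    L[:3,:3]=np.c_[b,np.cross(a,b),a]; L[:3,3]=[C["stop"]+q[0]/1e3,q[1]/1e3,.03+q[2]/1e3]; return TB@L
def cost(q,c,m): k=mask(c,cylpts(SH,S(q))); return 1-np.minimum(k,m).sum()/np.maximum(k,m).sum()
z=np.zeros(5); W=min(mw,key=lambda m:cost(z,cm,m)); D=min(msd,key=lambda m:cost(z,cs,m)); print(cost(z,cm,W),cost(z,cs,D))
for nm,f in(("both",lambda q:cost(q,cm,W)+cost(q,cs,D)),("wrist",lambda q:cost(q,cm,W)),("side",lambda q:cost(q,cs,D))):
    o=minimize(f,z,method="Nelder-Mead",options=dict(initial_simplex=np.vstack([z,np.diag([3,2,3,3,3])]),maxiter=400)); print(nm,"gap,y,out,yaw,pitch",o.x.round(2),round(o.fun,3))
uv=proj(cm,(TB@[.08,0,.03,1])[:3])[0].astype(int); print(uv)
a=im[max(uv[1]-75,0):uv[1]+75,max(uv[0]-50,0):uv[0]+50][:,:,::-1]; a=cv2.resize(a,None,fx=3.9,fy=3.9,interpolation=cv2.INTER_CUBIC)
s=cv2.resize(ims[128:188,190:250],(400,400),interpolation=cv2.INTER_CUBIC)[:,:,::-1]
c=np.zeros((590,795,3),np.uint8); c[:a.shape[0],:a.shape[1]]=a; c[:400,392:792]=s; cv2.imwrite("pics/f2.png",c); print(st["time_s"])
for n in("spur_gear","taper_plug"): print(n,[np.round(r["centre"],1) for r in ctrl.regions_of("side",n)])
```

```text
0.09852582 0.27448887
both gap,y,out,yaw,pitch [ 0.69  0.25 -1.84  0.02  1.57] 0.348
wrist gap,y,out,yaw,pitch [-1.41  0.21 -5.21 -0.06  2.04] 0.077
side gap,y,out,yaw,pitch [ 2.38  1.51 -1.48 -1.81 -0.7 ] 0.257
[252 192]
14.75
spur_gear [array([289.2, 265.4])]
taper_plug [array([250.2, 294.4])]
```

View pics/f2.png

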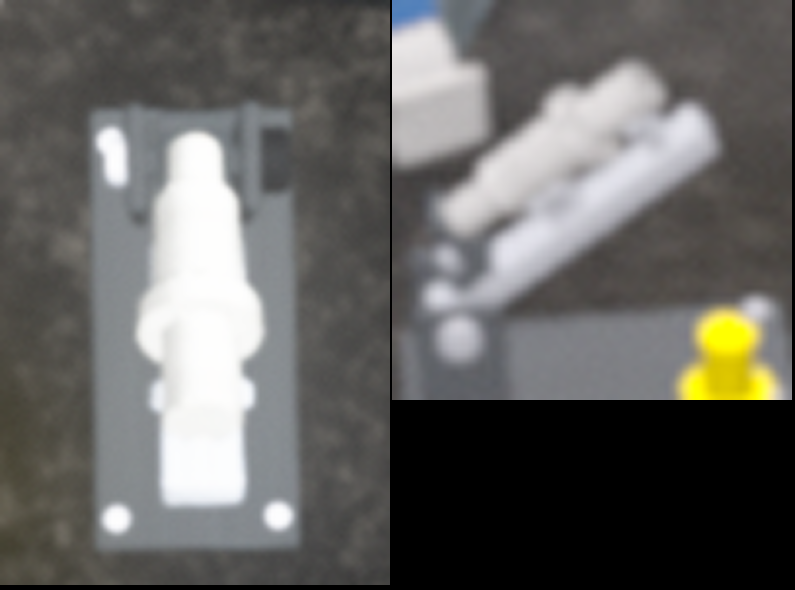

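The shaft lies in both saddles, parallel to the beam, with its foot at the stop. The side fit is too coarse to settle the last millimetre. As a sure check I nudge the head's end face gently with closed fingertips.

```bash
cat > k.py <<'E'
from h import *
import p,sys
so=float(sys.argv[1])/1e3; n=int(sys.argv[2]); C=p.C
T=beamT((C["b"][0],C["b"][1],np.radians(C["b"][2])),np.radians(C["ang"])); u,v,nn=T[:3,:3].T
e=np.radians(30); d=-np.cos(e)*u-np.sin(e)*nn
tip=T[:3,:3]@[C["stop"]+.095,-.0005,.034]+T[:3,3]; st=ctrl.observe(); print("F",np.round(st["force"],1),"along d",round(float(st["force"]@d),2))
R0=R.from_quat(st["tcp_rot"]).as_matrix(); print("tip->aim along d mm",round(float((tip-st["eef_pos"]-.025*R0[:,1])@d)*1e3,2))
plan(tip-d*(.025+so),toolR(d,v),n)
E
python3 k.py 40 4
python3 - <<'E'
from h import *
im=ctrl.get_image("side"); a=cv2.imread("pics/side0.png")[:,:,::-1].astype(int)
for n,(r,c) in dict(gear=(slice(245,282),slice(272,316)),plug=(slice(275,315),slice(232,270))).items(): print(n,np.abs(im[r,c].astype(int)-a[r,c]).mean().round(2))
E
```

```text
F [-0.7 -1.   0.2] along d 0.08
tip->aim along d mm 128.89
n 4 dp [  1.33   0.5  -10.23] w [-1.2 -0.6  4.3] j [-0.05  0.43  0.29  1.76  0.01 -0.02] t 15.05
[1.14, 2.32, 0.1] [-0.3, -0.16, 1.08]
[1.18, 2.29, 0.11] [-0.3, -0.16, 1.08]
[1.23, 2.27, 0.11] [-0.3, -0.16, 1.08]
[1.27, 2.25, 0.12] [-0.3, -0.16, 1.08]
gear 1.51
plug 1.46
```

Call:
{"fn": "apply_moves", "kwargs": {"motion": [[1,2.4,0,0.1,-0.3,-0.15,1.1],[1,2.4,1.5,0.1,-0.3,-0.15,1.1],[1,0,2.5,0.1,-0.3,-0.15,1.1],[1,0,2.5,0.1,-0.3,-0.15,1.0],[1,0,1.5,0,0,0,0],[1,0,0,0,0,0,0],[1,0,0,0,0,0,0]]}}

```text
time_s: 15.8
eef_pos: [0.5124, 0.0639, 0.2101]
tcp_rot: [-0.691, 0.154, 0.143, 0.692]
force: [-0.3, 0.2, 0.1]
grip_width: -0.0003
```

```bash
python3 k.py 15 2
```

```text
F [-0.3  0.2  0.1] along d -0.03
tip->aim along d mm 42.02
n 2 dp [-1.07  0.13 -2.48] w [ 0.1 -0.  -1. ] j [-0.03  0.56  0.22  1.66 -0.01 -0.01] t 15.8
[0.02, 1.35, 0.06] [0.03, -0.02, -0.5]
[0.01, 1.35, 0.06] [0.03, -0.02, -0.5]
```

Call:
{"fn": "apply_moves", "kwargs": {"motion": [[1,0,1.35,0.06,0,0,-0.5],[1,0,1.2,0.06,0,0,-0.5],[1,0,0.4,0,0,0,0],[1,0,0,0,0,0,0]]}}

```text
time_s: 16.2
eef_pos: [0.5024, 0.0651, 0.1847]
tcp_rot: [-0.692, 0.146, 0.135, 0.694]
force: [0.4, 0.1, -0.2]
grip_width: 0.0003
```

```bash
python3 k.py 0 2
```

```text
F [ 0.4  0.1 -0.2] along d 0.04
tip->aim along d mm 14.71
n 2 dp [-0.66  0.03 -1.32] w [ 0.  -0.1  0.2] j [-0.03  0.54  0.13  1.56 -0.01 -0.01] t 16.2
[-0.05, 0.74, 0.01] [0.02, -0.03, 0.12]
[-0.05, 0.74, 0.01] [0.02, -0.03, 0.12]
```

Call:
{"fn": "apply_moves", "kwargs": {"motion": [[1,0,0.25,0,0,0,0],[1,0,0.25,0,0,0,0],[1,0,0,0,0,0,0]]}}

```text
time_s: 16.5
eef_pos: [0.5019, 0.0649, 0.1815]
tcp_rot: [-0.692, 0.145, 0.134, 0.694]
force: [0.5, 0.5, -0.3]
grip_width: 0.0004
```

```bash
python3 k.py 0 1
```

```text
F [ 0.5  0.5 -0.3] along d 0.11
tip->aim along d mm 11.57
n 1 dp [-0.61  0.04 -1.  ] w [ 0.  -0.1  0.4] j [-0.03  0.53  0.12  1.55 -0.01 -0.01] t 16.5
[-0.18, 1.16, 0.04] [0.04, -0.07, 0.4]
```

Call:
{"fn": "apply_moves", "kwargs": {"motion": [[1,-0.09,0.25,0,0,0,0.1],[1,-0.09,0.25,0,0,0,0.1],[1,0,0.2,0,0,0,0]]}}

```text
time_s: 16.8
eef_pos: [0.4977, 0.0649, 0.1759]
tcp_rot: [-0.692, 0.146, 0.135, 0.694]
force: [0.5, -0.2, -0.2]
grip_width: 0.0001
```

```bash
python3 k.py 0 1
```

```text
F [ 0.5 -0.2 -0.2] along d -0.03
tip->aim along d mm 4.8
n 1 dp [-0.2   0.05 -0.44] w [ 0.  -0.1  0.3] j [-0.03  0.53  0.1   1.54 -0.01 -0.01] t 16.8
[-0.01, 0.48, 0.04] [0.04, -0.08, 0.25]
```

Call:
{"fn": "apply_moves", "kwargs": {"motion": [[1,-0.05,0.2,0,0,0,0],[1,-0.05,0.2,0,0,0,0]]}}

```text
time_s: 17.0
eef_pos: [0.4971, 0.0649, 0.1741]
tcp_rot: [-0.693, 0.144, 0.133, 0.694]
force: [3.8, -0.1, 15.3]
grip_width: 0.0001
```

```bash
python3 k.py 0 1
```

```text
F [ 3.8 -0.1 15.3] along d -15.58
tip->aim along d mm 2.98
n 1 dp [-0.13  0.05 -0.27] w [ 0.  -0.1  0.6] j [-0.03  0.53  0.09  1.53 -0.01 -0.01] t 17.0
[-0.02, 0.3, 0.05] [0.03, -0.08, 0.57]
```

The tips met firm contact (about 15 N) at 3.0 mm from the aim point, where 2.8 mm was predicted for a shaft on the stop. I back off and do a last check.

Call:
{"fn": "apply_moves", "kwargs": {"motion": [[1,0,-0.6,0,0,0,0],[1,0,-1.5,0,0,0,0],[1,0,-3,0,0,0,0],[1,0,-3.5,0,0,0,0],[1,0,-3.5,0,0,0,0],[1,0,0,0,0,0,0],[1,0,0,0,0,0,0]]}}

```text
time_s: 17.7
eef_pos: [0.5439, 0.0643, 0.2898]
tcp_rot: [-0.692, 0.145, 0.134, 0.694]
force: [-0.3, -1.4, -0.4]
grip_width: -0.0005
```

Run:
```python
from h import *
import p
st=ctrl.observe(); im=ctrl.get_image("wrist"); cm=cam("wrist",st)
C=p.C; TB=beamT((C["b"][0],C["b"][1],np.radians(C["b"][2])),np.radians(C["ang"]))
def S(q):
    L=np.eye(4); a=np.array([1,np.radians(q[3]),np.radians(q[4])]); a/=np.linalg.norm(a); b=np.cross([0,1,0],a); b/=np.linalg.norm(b)
    L[:3,:3]=np.c_[b,np.cross(a,b),a]; L[:3,3]=[C["stop"]+q[0]/1e3,q[1]/1e3,.03+q[2]/1e3]; return TB@L
z=np.zeros(5)
def cost(q,c,m): k=mask(c,cylpts(SH,S(q))); return 1-np.minimum(k,m).sum()/np.maximum(k,m).sum()
m=min((r["pixels"].astype(np.float32) for r in ctrl.regions_of("wrist","shaft")),key=lambda m:cost(z,cm,m))
o=minimize(cost,z,(cm,m),method="Nelder-Mead",options=dict(initial_simplex=np.vstack([z,np.diag([3,2,3,3,3])]),maxiter=400)); print(o.x.round(2),o.fun,st["force"].round(1),st["time_s"],cost(z,cm,m))
im=ctrl.get_image("side"); cv2.imwrite("pics/end.png",cv2.resize(im[110:290,180:330],(600,720))[:600,:,::-1]) 
ctrl.regions_of("side","shaft")
```

```text
[ 0.89  0.27  1.15 -0.39 -0.67] 0.04896658658981323 [-0.3 -1.4 -0.4] 17.7 0.056688488
```

The wrist silhouette matches a shaft seated on the stop: IoU 0.94 at the seated pose, with offsets of about 1 mm and under 1°. The robot is clear of everything, so I hand in.

```bash
python3 -c "
from workcell import ctrl
print(ctrl.sign_off())"
```

```text
the job is handed in; nothing more can be done
None
```

The grey shaft lies in both V saddles, thin foot downhill against the end stop. I handed the job in at about 18 s of the 35 s, with the arm clear.

**What I did:** I gripped the shaft by its collar, turned it to the beam's slope (about 36.8°) and lowered it along the beam's z until the saddles took the load. I then slid it downhill until it was blocked at about 11 N. After letting go, I pressed on the head's end with closed fingertips.

**Last checks:**
- **Foot on the stop:** the press on the head met firm contact, about 15 N, within 0.2 mm of where a shaft on the stop should be. That is a position reading; no picture shows the foot touching the stop directly.
- **Seated in both saddles:** the last wrist-camera outline matched the seated pose with an overlap of about 0.94. Offsets were about 1 mm and tilts under 1°, which is within the calibration's accuracy.
- **Gear and plug:** the side picture taken after I let go of the shaft showed no change around either of them. The detector put the gear about 5 pixels off, which I took as detector error because the pixels had not changed.

**Checks that failed or disagreed:**
- Before the press on the head, the side- and wrist-camera fits disagreed on the gap at the stop (+2.4 mm against −1.4 mm). This is why I added that press.
- The force reading during the slide was noisy before it clearly showed the stop.
- My last picture could not be viewed because the 12-picture limit was reached.

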